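# Pull the filter cassette of a solder fume extractor and hold it over the light panel

### The arm

A 6-joint arm with a two-finger parallel gripper is mounted at the origin on the work surface. World frame = base frame: x ahead of the robot, y to its left, z up, the work surface at z = 0. Lengths are in mm, angles in rad, forces in N, time in s.
With the tool pointing down it reaches from about 350 to 875 mm from the base axis. Payload 4.2 kg.
Tool frame: the origin (TCP) lies at the very end of the fingers, on their centre line; the grasp point (between the pads) lies 19 mm behind it (env.grasp_offset is the distance from the TCP to the grasp point, in mm); z points along the fingers, y is the line along which they close (so a half turn about z gives the same grasp; the last joint's range is limited). The gripper opens to 87 mm and grips with 3 to 60 N. Pads are 19 mm wide; open, the fingers measure 117 mm over their backs; the gripper's body (75 mm by 190 mm) begins 51 mm behind the grasp point.
Start: joints at [1.51, 0.385, 0.008, 0, -1.194, -0.259], TCP at [196.453, 593.3, 222.55] pointing down, gripper open.
Joint ranges: [-3.14, 3.14], [-1.21, 2.06], [-1.07, 1.41], [-3.16, 2.05], [-2.99, -0.16], [-3.1, 3.1]. Speed limits (rad/s): [2.79, 2.79, 3.14, 3.14, 3.14, 3.14].

### API

Orientations are given as a rotation vector (axis times angle).
In Python, from bench import readout, camera, env, find_in, mark_of gives the robot as it stands.
- The arm moves only by the tool servo_tool, never from a script. Its argument "steps" is a list of rows, each an object with "grip": the finger opening in mm, from 0 to 87; "delta_pos": the shift along the tool's x, y, z in mm, a list of three; "roll": the turn about the tool's z in degrees. A call has exactly 5 rows; each row shifts and turns the commanded pose from where the row before left it, along the tool's axes as they then stand; what a row does not reach is not made up. A row lasts 1/10 s, in which the tool goes at most 50 mm and 8.59 degrees, less where a joint would pass 70% of its speed; a pose out of reach is approached as far as the arm can. A call is refused whole if a number of a shift passes 50 or a number of a turn 8.59, either way. A call with a gripper value outside its range is refused whole. The fingers move at their own pace and stop on an object; "force" is the grip in N (left out, the last holds). Time passes only in rows, so rows that do not move let the fingers close, or fill a call up. It gives the time, the measured TCP pose, the force, the opening and the grip force at its end, in the units of the state.
- readout.get_obs(): the state, without advancing time (a new reading comes with each control period).
- camera(name): name is "side" or "top" or "wrist"; returns a dict with "color" (480x640x3 uint8, red, green, blue), "range_z" (480x640 float32, mm along the optical axis (not along the pixel's ray), 0 where there is no reading), "fx", "fy", "cx", "cy" (pixels), "world_to_cam" (4x4, takes a point from world to camera coordinates); the wrist camera has in their place "tool_from_camera" (4x4, takes a point from camera to tool coordinates, whose origin is the TCP and whose axes are the flange's). Camera axes: x right, y down, z forward; pixel columns grow to the right and rows downward; lengths in mm; the calibration is good to about 2 mm. A picture is of the moment at which its call begins: read the wrist's pose just before it.
- env.close_job(): hands the job in; it is judged then, once.
Trained networks look in the newest picture that a camera, given by its name, has taken for a name from the list of things; names that differ only in an ending like _2 or _b are one class to them, and where a whole thing is asked for, a point or a joint stands for the part that bears it (a point fixed in the world has none). Each returns a list of dicts, best first, with "p" (0 to 1); they miss things now and then, are a little off and sometimes report something else, mostly with a low value. They report only what shows in the picture. A call takes as long as a camera call.
- find_in(camera, label): "at" ([column, row] in pixels, amid what is visible of it).
- mark_of(camera, label): "at" ([column, row] in pixels: a listed point, or the origin of a listed thing).
The state is a dict: "time": time; "qpos": joint angles; "joint_velocities": joint speeds; "joint_torque": joint torques, N m; "position": TCP position; "orientation": TCP orientation; "contact_force": force on the tool from outside, world axes, zero at the start; "ft_torque": the same for the moment, N m; "width": opening from 0.0 (shut) to 1.0 (fully open); "finger_force": force on a finger pad.
Only numpy, scipy, OpenCV 4.12 (cv2) and the standard library are available. Lean on these libraries where they do the work, as an engineer would, in place of code of your own. Each camera call takes 0.05 s, during which the arm holds its last target. There are 200 camera calls.

### The job

Slide the latch of the fume extractor all the way to its end stop, lift its flap by the round grip and leave it standing open past upright, then draw the hidden filter cassette straight up out of its slot by its tab. Carry it to the square light panel and finish while still holding it there, still and upright, over the middle of the panel with its lower edge about 10 cm above it. Leave everything else on the bench where it is.

Things in the scene. Friction and masses are not known exactly. Their poses are not given: they have to be found in the camera images.
- extractor: Fume extractor, a fixed grey box 260 (x) x 280 (y) x 130 mm high; origin at the centre of its underside, z up; its louvred front with a dial faces -x (the robot, at yaw 0). On top: a metal flap (140 mm along x, 130 along y, 8 thick) hinged along x at y = +70 mm over a well (x -65 to 65, y -50 to 60 mm), and a black latch on the front strip. See filter_tab for the slot in the well.
- latch (a joint): Travel of the latch along the extractor's -y, in m: 0 to 0.045 (end stop, unlocked). It starts between 0 and 0.012; its steel tongue then lies over the flap's front edge and blocks it until about 0.025. It rubs with about 1.5 N and stays where it is left.
- latch_top (a point): Centre of the top of the latch's black grip: a block 20 (x) x 24 (y) x 50 mm high standing on the extractor's top (its foot at z = 130 mm, its top at 180 mm) at x = -95 mm in the extractor's frame. Its tongue sticks out of its +x side, 20 mm wide along y, from 11 to 17 mm above the foot; the two y faces are free.
- flap (a joint): Opening angle of the flap, in rad: 0 closed, 1.57 upright, 1.9 its stop (leaning away to the extractor's +y). A stiff hinge (about 0.11 N m) keeps it where it is left.
- flap_handle (a point): Centre of the flap's round grip: a black disc standing on edge, 24 mm in diameter, 14 mm thick along the extractor's x (the disc's axis is x), on a short stem; its centre is 30 mm above the flap's upper face and 15 mm in from the free edge. Closed, it is 38 mm above and 115 mm to the -y side of the hinge line.
- flap_hinge (a point): Middle of the flap's hinge line, which runs along the extractor's x at y = +70 mm, z = 130.5 mm, level with the flap's underside when shut. The flap's free edge swings up and over towards +y about it.
- filter_center (a point): Centre (half-way up) of the filter cassette: a grey framed plate with paper pleats, 100 (x) x 16 (y) x 70 mm high, with a tab on top, 104 mm high in all, about 0.1 kg. z up when upright; x along its width, parallel to the extractor's x at the start. Its lower edge is 52 mm below this point. Hidden under the flap at first.
- filter_tab (a point): Centre of the cassette's pull tab: 30 (x) x 12 (y) x 34 mm high, in the middle of the plate's top edge; it ends 17 mm above this point, the plate's top edge is 17 mm below it. The slot runs along the extractor's x at y = 0, 2 mm play; its floor is 20 mm and its guides' top 75 mm above the bench; above that the well is free for fingers round the tab.
- panel_top (a point): Centre of the upper face of the inspection light panel: a flat white square slab, 160 x 160 mm, 19 mm thick, fixed on the bench; z up.
- spool: Bystander: spool of solder, 56 mm across, 40 mm high, standing; origin under its centre.
- jar: Bystander: small amber jar, 44 mm across, 45 mm high; origin under its centre.
- driver: Bystander: screwdriver 160 mm long lying on the bench; origin under its middle.
- tray: Bystander: shallow white tray of small parts, 120 x 70 x 22 mm; origin under its centre.
- mug: Bystander: steel mug, 76 mm across, 90 mm high; origin under its centre.

How it is judged:
By the outcome, as a careful person would: the job done as asked, in the order asked, and still so for the second after the job is handed in, while the arm keeps its last pose, push and grip.
It also fails if it takes over 72 s, if anything falls off the work surface, if the arm or the gripper's body presses on something with over 40 N, if the wrist force passes 120 N, or if a joint passes its speed limit or range.

## Working session

There is one attempt and no reset: what is moved stays moved. The work goes in short steps, Python scripts to look and compute and a tool call to move; the robot and the scene stay as the last step left them, time stands still between calls to the robot, and variables do not carry over. Pictures are saved under pics/ and viewed, at most 10 in all, crops included, and the job is handed in when it is done.

Besides the shell and the picture viewer there is one more tool, called after "Call:" as a command line: name --argument value ..., lists and objects as JSON in quotes. servo_tool: Moves the arm, as the interface text tells. Its arguments: {"type":"object","properties":{"steps":{"type":"array","items":{"type":"object","properties":{"grip":{"type":"number"},"delta_pos":{"type":"array","items":{"type":"number"}},"roll":{"type":"number"}}}},"force":{"type":"number"}},"required":["steps"]}

```bash
mkdir -p pics; cat > h.py <<'E'
import numpy as np, cv2
from scipy.spatial.transform import Rotation as R
from bench import readout, camera, env, find_in, mark_of
def shot(n):
    s=readout.get_obs(); c=camera(n)
    if n=='wrist':
        T=np.eye(4);T[:3,:3]=R.from_rotvec(s['orientation']).as_matrix();T[:3,3]=s['position']
        c['c2w']=T@c['tool_from_camera']
    else: c['c2w']=np.linalg.inv(c['world_to_cam'])
    return c
def ray(c,p):
    d=np.array([(p[0]-c['cx'])/c['fx'],(p[1]-c['cy'])/c['fy'],1.]);return c['c2w'][:3,3],c['c2w'][:3,:3]@d
def at_z(c,p,z):
    o,d=ray(c,p);return o+d*(z-o[2])/d[2]
def at_d(c,p):
    u,v=int(round(p[0])),int(round(p[1]));w=c['range_z'][max(v-1,0):v+2,max(u-1,0):u+2];w=w[w>0]
    o,d=ray(c,p);return o+d*np.median(w) if w.size else None
def save(c,n): cv2.imwrite('pics/'+n,c['color'][:,:,::-1])
E
python3 - <<'E'
from h import *
np.set_printoptions(precision=1,suppress=True)
s=readout.get_obs();print(s['position'],s['orientation'],s['width'],R.from_rotvec(s['orientation']).as_matrix())
for n in('top','side'):
    c=shot(n);save(c,n+'0.png');print(n,c['c2w'][:3,3])
    for l,z in [('extractor',0),('latch_top',180),('flap_handle',168.5),('flap_hinge',130.5),('panel_top',19),('spool',0),('jar',0),('driver',0),('tray',0),('mug',0)]:
        m=mark_of(n,l)
        if m:print(l,round(m[0]['p'],2),np.array(m[0]['at']),at_z(c,m[0]['at'],z),at_d(c,m[0]['at']))
E
```

```text
[196.3 592.7 221.4] [ 3.1 -0.5 -0. ] 1.002043481162408 [[ 0.9 -0.3 -0. ]
 [-0.3 -0.9 -0. ]
 [ 0.   0.  -1. ]]
top [ 322.  -108.6 1534.8]
extractor 0.58 [211.5 224.1] [595.  162.2   0. ] [569.9 137.4 140.8]
latch_top 0.69 [220.1 257.9] [486.4 107.3 180. ] [486.5 107.4 179.6]
flap_handle 0.73 [214. 217.] [581.6 127.6 168.5] [579.6 125.8 179. ]
flap_hinge 0.82 [171.5 215.6] [589.7 234.1 130.5] [588.  231.8 139.8]
panel_top 0.6 [364.3 224.2] [ 600.8 -228.3   19. ] [ 600.6 -228.2   20. ]
spool 0.65 [352.  270.1] [ 485.1 -199.9    0. ] [ 484.7 -199.7    3.6]
jar 0.81 [372.  184.2] [ 710.3 -248.5    0. ] [ 698.7 -244.3   46. ]
driver 0.58 [353.4 270.4] [ 484.4 -203.5    0. ] [ 482.5 -202.3   18.2]
tray 0.93 [109.9 282.9] [438.1 410.5   0. ] [437.7 408.9   4.7]
mug 0.76 [506.4 301.7] [ 414.3 -590.9    0. ] [ 414.  -589.1    5.8]
side [   20.1 -1028.1   791.9]
extractor 0.78 [292.8 225.6] [594.4 160.3   0. ] [530.2  27.6  88.4]
latch_top 0.55 [264.7 181.1] [498.9 130.4 180. ] [532.3 211.  137.4]
flap_handle 0.71 [293.7 181.6] [576.5 114.1 168.5] [577.8 116.6 167.1]
flap_hinge 0.88 [280.  176.9] [588.5 229.5 130.5] [581.3 213.6 138.9]
panel_top 0.61 [361.9 289.1] [ 597.3 -211.6   19. ] [ 597.1 -211.9   19.3]
spool 0.92 [388.6 332.7] [ 579.3 -351.4    0. ] [ 564.5 -369.3   20.9]
jar 0.61 [413.  286.9] [ 729.5 -243.3    0. ] [ 707.6 -267.6   24.5]
driver 0.61 [321.8 302.9] [ 497.8 -192.1    0. ] [ 483.4 -217.3   23.8]
tray 0.62 [214.9 200. ] [443.1 417.2   0. ] [433.6 384.6  17.8]
mug 0.61 [386.8 447.1] [ 408.4 -588.7    0. ] [ 381.3 -619.5   55.4]
```

View pics/top0.png

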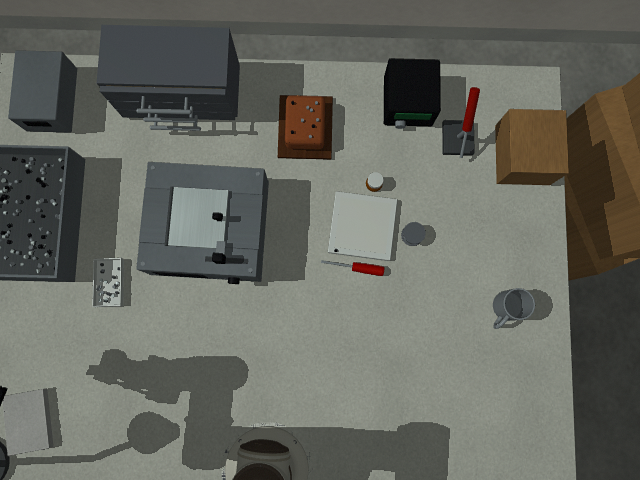

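View pics/side0.png

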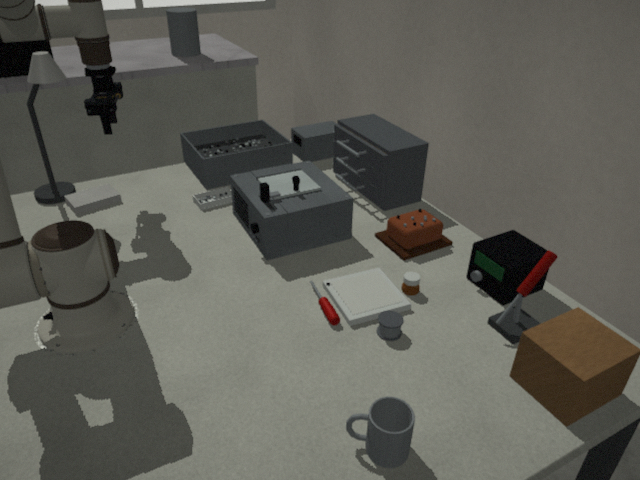

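The top view shows the extractor around (205,220), the latch grip at (218,258) and the flap grip at (217,217). The panel is at (364,225), the jar at (375,182), the spool at (414,233) and the driver at (365,268). The side view agrees with this. Next I'll measure the extractor's yaw and check how the gripper body is oriented.

```bash
python3 - <<'E'
from h import *
np.set_printoptions(precision=2,suppress=True)
s=readout.get_obs();print(R.from_rotvec(s['orientation']).as_matrix())
c=shot('top');v,u=np.mgrid[:480,:640];z=c['range_z']
P=np.stack([(u-c['cx'])/c['fx']*z,(v-c['cy'])/c['fy']*z,z],-1)@c['c2w'][:3,:3].T+c['c2w'][:3,3]
def box(lo,hi,zl,zh,n):
    m=(z>0)&(P[...,2]>zl)&(P[...,2]<zh)&(P[...,0]>lo[0])&(P[...,0]<hi[0])&(P[...,1]>lo[1])&(P[...,1]<hi[1])
    q=P[m][:,:2].astype(np.float32);print(n,m.sum(),cv2.minAreaRect(q),np.median(P[m],0))
box((440,-10),(770,340),122,150,'extr')
box((440,-10),(770,340),136,143,'flap')
box((440,-10),(560,340),174,190,'latch')
box((550,-10),(700,340),172,190,'handle')
box((500,-330),(700,-120),14,25,'panel')
c=shot('side');cr=c['color'][0:150,0:200];cv2.imwrite('pics/grip.png',cv2.resize(cr[:,:,::-1],None,fx=3.5,fy=3.5))
E
```

```text
[[ 0.95 -0.31 -0.  ]
 [-0.31 -0.95  0.  ]
 [-0.   -0.   -1.  ]]
extr 12732 ((586.272705078125, 165.6376495361328), (281.82489013671875, 261.4671630859375), 87.90174865722656) [582.78 166.1  132.43]
flap 3054 ((585.380126953125, 164.89334106445312), (276.62713623046875, 254.14682006835938), 87.99818420410156) [584.66 175.03 139.01]
latch 94 ((488.4082336425781, 114.71190643310547), (19.35905647277832, 23.56433868408203), 0.8093094229698181) [488.07 114.3  181.4 ]
handle 60 ((584.0657348632812, 120.19400024414062), (21.459821701049805, 14.210188865661621), 84.68876647949219) [583.44 119.08 179.52]
panel 3536 ((600.23974609375, -222.87246704101562), (198.71841430664062, 207.12547302246094), 0.7472711205482483) [ 597.12 -224.34   19.74]
```

View pics/grip.png

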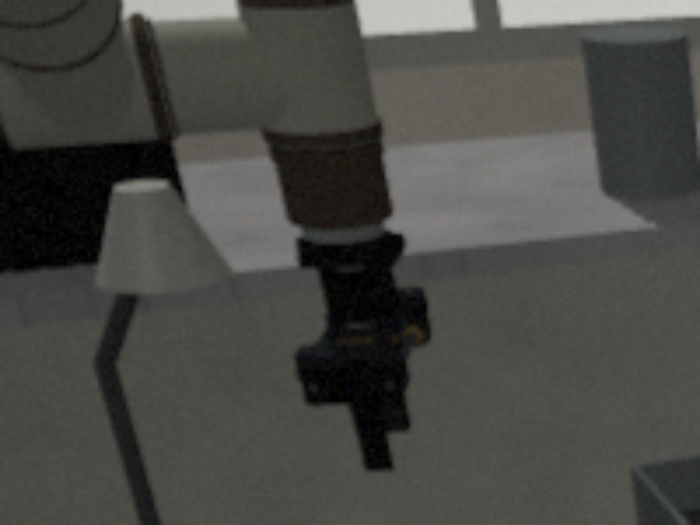

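The gripper's wide side runs along tool y. I'll align tool y with the extractor's x (tool x facing its -y), so that one roll works for the latch, the flap and the cassette.

Call:
servo_tool --steps '[{"delta_pos": [28.4, 24.3, 0], "grip": 87}, {"delta_pos": [28.4, 24.3, 0], "grip": 87}, {"delta_pos": [28.4, 24.3, 0], "grip": 87}, {"delta_pos": [28.4, 24.3, 0], "grip": 87}, {"delta_pos": [28.4, 24.3, 0], "grip": 87}]'

```text
validation failed for argument at $.st...
```

Call:
servo_tool --steps '[{"delta_pos": [28.4, 24.3, 0], "grip": 87}, {"delta_pos": [28.4, 24.3, 0], "grip": 87}, {"delta_pos": [28.4, 24.3, 0], "grip": 87}, {"delta_pos": [28.4, 24.3, 0], "grip": 87}, {"delta_pos": [28.4, 24.3, 0], "grip": 87}]'

```text
validation failed for argument at $.st...
```

Call:
servo_tool --steps '[{"delta_pos": [28.4, 24.3, 0], "grip": 87}, {"delta_pos": [28.4, 24.3, 0], "grip": 87}, {"delta_pos": [28.4, 24.3, 0], "grip": 87}, {"delta_pos": [28.4, 24.3, 0], "grip": 87}, {"delta_pos": [28.4, 24.3, 0], "grip": 60}]'

```text
validation failed for argument at $.st...
```

Call:
servo_tool --steps '[{"delta_pos": [0, 0, 0], "roll": 8.2, "grip": 60}, {"delta_pos": [0, 0, 0], "roll": 8.2, "grip": 60}, {"delta_pos": [0, 0, 0], "roll": 8.2, "grip": 60}, {"delta_pos": [0, 0, 0], "roll": 8.2, "grip": 60}, {"delta_pos": [0, 0, 0], "roll": 8.2, "grip": 60}]'

```text
time: 1.7
position: [196.5, 593.3, 222.6]
orientation: [-2.725, 1.563, -0.0]
contact_force: [-0.3, 0.3, -0.3]
width: 0.708
finger_force: 0.0
```

Call:
servo_tool --steps '[{"delta_pos": [0, 0, 0], "roll": 8.2, "grip": 60}, {"delta_pos": [0, 0, 0], "roll": 8.2, "grip": 60}, {"delta_pos": [0, 0, 0], "roll": 8.2, "grip": 60}, {"delta_pos": [0, 0, 0], "roll": 8.2, "grip": 60}, {"delta_pos": [0, 0, 0], "roll": 0, "grip": 60}]'

```text
time: 2.2
position: [196.5, 593.3, 222.6]
orientation: [2.18, -2.262, -0.0]
contact_force: [0.4, 0.3, -0.4]
width: 0.69
finger_force: 0.0
```

```bash
cat > st.py <<'E'
from h import *
np.set_printoptions(precision=1,suppress=True)
s=readout.get_obs();M=R.from_rotvec(s['orientation']).as_matrix()
print('t',s['time'],'p',s['position'],'yaw',np.degrees(np.arctan2(M[1,0],M[0,0])),'tz',M[:,2],'F',s['contact_force'],'w',s['width']*87,s['finger_force'],'q',s['qpos'])
E
cat > w.py <<'E'
from st import *
import sys
c=shot('wrist');save(c,sys.argv[1])
for l,z in [('latch_top',180),('flap_handle',168.5),('filter_tab',107)]:
    for f in(mark_of,):
        m=f('wrist',l)
        if m:
            a=at_z(c,m[0]['at'],z);print(l,round(m[0]['p'],2),np.array(m[0]['at']),a,at_d(c,m[0]['at']),'d_tool',M.T@(a-s['position']))
E
python3 w.py w0.png
```

```text
t 2.2 p [196.5 593.3 222.6] yaw -92.11103578061439 tz [-0.  0. -1.] F [ 0.4  0.3 -0.4] w 60.018671378390856 0.0 q [ 1.5  0.4  0.  -0.  -1.2 -1.5]
```

Call:
servo_tool --steps '[{"delta_pos": [31.2, -20.6, 0], "roll": 0, "grip": 60}, {"delta_pos": [31.2, -20.6, 0], "roll": 0, "grip": 60}, {"delta_pos": [31.2, -20.6, 0], "roll": 0, "grip": 60}, {"delta_pos": [31.2, -20.6, 0], "roll": 0, "grip": 60}, {"delta_pos": [31.2, -20.6, 0], "roll": 0, "grip": 60}]'

```text
time: 2.9
position: [294.2, 432.3, 222.7]
orientation: [-2.182, 2.26, 0.0]
contact_force: [1.1, 1.1, -0.8]
width: 0.69
finger_force: 0.0
```

Call:
servo_tool --steps '[{"delta_pos": [31.2, -20.6, 0], "roll": 0, "grip": 60}, {"delta_pos": [31.2, -20.6, 0], "roll": 0, "grip": 60}, {"delta_pos": [31.2, -20.6, 0], "roll": 0, "grip": 60}, {"delta_pos": [31.2, -20.6, 0], "roll": 0, "grip": 60}, {"delta_pos": [31.2, -20.6, 0], "roll": 0, "grip": 60}]'

```text
time: 3.4
position: [391.4, 272.6, 222.9]
orientation: [-2.182, 2.259, 0.0]
contact_force: [0.7, -0.0, -0.7]
width: 0.69
finger_force: 0.0
```

Call:
servo_tool --steps '[{"delta_pos": [31.2, -20.6, 0], "roll": 0, "grip": 60}, {"delta_pos": [31.2, -20.6, 0], "roll": 0, "grip": 60}, {"delta_pos": [31.2, -20.6, 0], "roll": 0, "grip": 60}, {"delta_pos": [0, 0, 0], "roll": 0, "grip": 60}, {"delta_pos": [0, 0, 0], "roll": 0, "grip": 60}]'

```text
time: 3.9
position: [449.3, 177.4, 222.6]
orientation: [-2.179, 2.263, 0.0]
contact_force: [0.3, 0.6, 0.2]
width: 0.687
finger_force: 0.0
```

```bash
python3 w.py w0.png
```

```text
t 3.9 p [449.3 177.4 222.6] yaw -92.18077582471807 tz [ 0.  0. -1.] F [0.3 0.6 0.2] w 59.776676386128145 0.0 q [ 0.7  0.1 -0.3 -0.  -1.1 -0.8]
latch_top 0.68 [240.9 147.5] [489.6 112.4 180. ] [489.5 112.4 180.2] d_tool [ 63.4 -42.7  42.6]
flap_handle 0.81 [ 66.9 168.8] [586.9 121.2 168.5] [579.9 119.8 179.3] d_tool [  50.9 -139.6   54.1]
```

Call:
servo_tool --steps '[{"delta_pos": [31, -20.7, 0], "roll": 0, "grip": 50}, {"delta_pos": [31, -20.7, 0], "roll": 0, "grip": 50}, {"delta_pos": [0, 0, 25], "roll": 0, "grip": 50}, {"delta_pos": [0, 0, 25], "roll": 0, "grip": 50}, {"delta_pos": [0, 0, 17], "roll": 0, "grip": 50}]'

```text
time: 4.6
position: [487.3, 114.9, 154.0]
orientation: [2.18, -2.26, -0.001]
contact_force: [0.3, 0.0, -0.4]
width: 0.578
finger_force: 0.0
```

Call:
servo_tool --steps '[{"delta_pos": [0, 0, 0], "roll": 0, "grip": 10}, {"delta_pos": [0, 0, 0], "roll": 0, "grip": 10}, {"delta_pos": [0, 0, 0], "roll": 0, "grip": 10}, {"delta_pos": [0, 0, 0], "roll": 0, "grip": 10}, {"delta_pos": [0, 0, 0], "roll": 0, "grip": 10}]' --force 15

```text
time: 5.1
position: [489.8, 115.2, 156.7]
orientation: [-2.178, 2.258, -0.003]
contact_force: [1.6, 0.1, 1.5]
width: 0.233
finger_force: 15.0
```

Call:
servo_tool --steps '[{"delta_pos": [0, 0, 0], "roll": 0, "grip": 10}, {"delta_pos": [0, 0, 0], "roll": 0, "grip": 10}, {"delta_pos": [0, 0, 0], "roll": 0, "grip": 10}, {"delta_pos": [0, 0, 0], "roll": 0, "grip": 10}, {"delta_pos": [0, 0, 0], "roll": 0, "grip": 10}]'

```text
time: 5.6
position: [489.8, 115.2, 156.7]
orientation: [-2.178, 2.259, -0.003]
contact_force: [4.8, -0.2, 2.5]
width: 0.228
finger_force: 15.0
```

Call:
servo_tool --steps '[{"delta_pos": [6, 0, 0], "roll": 0, "grip": 10}, {"delta_pos": [6, 0, 0], "roll": 0, "grip": 10}, {"delta_pos": [6, 0, 0], "roll": 0, "grip": 10}, {"delta_pos": [6, 0, 0], "roll": 0, "grip": 10}, {"delta_pos": [6, 0, 0], "roll": 0, "grip": 10}]'

```text
time: 6.1
position: [488.7, 85.2, 156.7]
orientation: [-2.178, 2.258, -0.003]
contact_force: [5.4, 2.1, 1.4]
width: 0.232
finger_force: 15.0
```

Call:
servo_tool --steps '[{"delta_pos": [3, 0, 0], "roll": 0, "grip": 10}, {"delta_pos": [3, 0, 0], "roll": 0, "grip": 10}, {"delta_pos": [3, 0, 0], "roll": 0, "grip": 10}, {"delta_pos": [3, 0, 0], "roll": 0, "grip": 10}, {"delta_pos": [0, 0, 0], "roll": 0, "grip": 10}]'

```text
time: 6.6
position: [488.6, 77.7, 156.6]
orientation: [-2.171, 2.254, 0.004]
contact_force: [1.1, 16.6, 1.6]
width: 0.229
finger_force: 15.0
```

Call:
servo_tool --steps '[{"delta_pos": [2, 0, 0], "roll": 0, "grip": 10}, {"delta_pos": [2, 0, 0], "roll": 0, "grip": 10}, {"delta_pos": [2, 0, 0], "roll": 0, "grip": 10}, {"delta_pos": [2, 0, 0], "roll": 0, "grip": 10}, {"delta_pos": [0, 0, 0], "roll": 0, "grip": 10}]'

```text
time: 7.1
position: [488.4, 70.5, 156.1]
orientation: [-2.171, 2.253, 0.005]
contact_force: [1.0, 18.8, 0.3]
width: 0.227
finger_force: 15.0
```

Call:
servo_tool --steps '[{"delta_pos": [0, 0, 0], "roll": 0, "grip": 55}, {"delta_pos": [0, 0, 0], "roll": 0, "grip": 55}, {"delta_pos": [0, 0, 0], "roll": 0, "grip": 55}, {"delta_pos": [0, 0, -35], "roll": 0, "grip": 55}, {"delta_pos": [0, 0, -35], "roll": 0, "grip": 55}]'

```text
time: 7.6
position: [484.4, 63.3, 224.8]
orientation: [2.175, -2.259, -0.003]
contact_force: [1.1, -0.3, -0.1]
width: 0.583
finger_force: 0.0
```

Call:
servo_tool --steps '[{"delta_pos": [-25, -24, -10], "roll": 0, "grip": 55}, {"delta_pos": [-25, -24, 0], "roll": 0, "grip": 55}, {"delta_pos": [0, -24, 0], "roll": 0, "grip": 55}, {"delta_pos": [0, -24, 0], "roll": 0, "grip": 55}, {"delta_pos": [0, 0, 0], "roll": 0, "grip": 55}]'

```text
time: 8.1
position: [585.1, 110.2, 233.7]
orientation: [2.176, -2.261, -0.002]
contact_force: [-0.5, -0.6, -0.5]
width: 0.633
finger_force: 0.0
```

```bash
python3 w.py w1.png; python3 - <<'E'
from h import *
c=shot('top');z=c['range_z'];v,u=np.mgrid[:480,:640]
P=np.stack([(u-c['cx'])/c['fx']*z,(v-c['cy'])/c['fy']*z,z],-1)@c['c2w'][:3,:3].T+c['c2w'][:3,3]
m=(P[...,2]>174)&(P[...,2]<190)&(P[...,0]>460)&(P[...,0]<515)&(P[...,1]>40)&(P[...,1]<140)
print(m.sum(),cv2.minAreaRect(P[m][:,:2].astype(np.float32)));print([ (d['p'],at_z(c,d['at'],180)) for d in mark_of('top','latch_top')[:2]])
E
```

```text
t 8.1 p [585.1 110.2 233.7] yaw -92.21490757478587 tz [-0. -0. -1.] F [-0.5 -0.6 -0.5] w 55.09086450835768 0.0 q [ 0.5  0.3 -0.   0.  -1.2 -0.5]
latch_top 0.77 [497.1 195.1] [489.3  77.3 180. ] [489.3  77.3 180. ] d_tool [36.6 94.3 54.1]
93 ((487.1581115722656, 78.49295806884766), (18.87221908569336, 23.271547317504883), 2.3350815773010254)
[(0.69, array([495.20041501,  71.34835536, 180.        ]))]
```

View pics/w1.png

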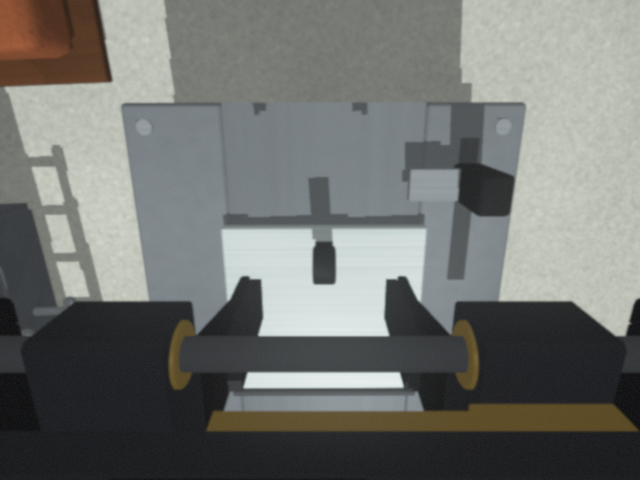

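Wrist view: the latch is against its stop, with the tongue at (432,185) clear of the flap edge (row 225). The flap grip at (324,262) is centred between the fingers.

Call:
servo_tool --steps '[{"delta_pos": [-10, 0, 20], "roll": 0, "grip": 45}, {"delta_pos": [0, 0, 25], "roll": 0, "grip": 45}, {"delta_pos": [0, 0, 25], "roll": 0, "grip": 45}, {"delta_pos": [0, 0, 12], "roll": 0, "grip": 45}, {"delta_pos": [0, 0, 0], "roll": 0, "grip": 30}]'

```text
time: 8.9
position: [583.1, 120.5, 152.1]
orientation: [2.177, -2.26, -0.002]
contact_force: [0.3, -0.0, 0.2]
width: 0.485
finger_force: 0.0
```

Call:
servo_tool --steps '[{"delta_pos": [0, 0, 0], "roll": 0, "grip": 5}, {"delta_pos": [0, 0, 0], "roll": 0, "grip": 5}, {"delta_pos": [0, 0, 0], "roll": 0, "grip": 5}, {"delta_pos": [0, 0, 0], "roll": 0, "grip": 5}, {"delta_pos": [0, 0, 0], "roll": 0, "grip": 5}]' --force 12

```text
time: 9.4
position: [585.3, 121.1, 154.5]
orientation: [-2.179, 2.261, -0.002]
contact_force: [0.9, 0.3, 2.1]
width: 0.162
finger_force: 12.0
```

```bash
python3 st.py; python3 -c "
import numpy as np
f=lambda t:np.array([115*np.cos(t)-38*np.sin(t),-(115*np.sin(t)+38*np.cos(t))])
t=np.linspace(0,1.83,31);P=np.array([f(a) for a in t]);print(np.round(np.diff(P,axis=0),1).tolist())"
```

```text
t 9.4 p [585.3 121.1 154.5] yaw -92.1125882167302 tz [ 0.  0. -1.] F [0.9 0.3 2.1] w 14.073504062240074 12.000045053428039 q [ 0.5  0.4 -0.2  0.  -1.  -0.5]
[[-2.5, -6.9], [-2.9, -6.8], [-3.4, -6.6], [-3.8, -6.4], [-4.1, -6.1], [-4.5, -5.9], [-4.8, -5.6], [-5.2, -5.3], [-5.5, -4.9], [-5.8, -4.6], [-6.0, -4.2], [-6.3, -3.9], [-6.5, -3.5], [-6.7, -3.1], [-6.9, -2.7], [-7.0, -2.2], [-7.2, -1.8], [-7.3, -1.4], [-7.3, -0.9], [-7.4, -0.5], [-7.4, -0.0], [-7.4, 0.4], [-7.3, 0.9], [-7.3, 1.3], [-7.2, 1.8], [-7.0, 2.2], [-6.9, 2.6], [-6.7, 3.1], [-6.5, 3.5], [-6.3, 3.8]]
```

Call:
servo_tool --steps '[{"delta_pos": [-2.5, 0, -6.9], "roll": 0, "grip": 5}, {"delta_pos": [-2.9, 0, -6.8], "roll": 0, "grip": 5}, {"delta_pos": [-3.4, 0, -6.6], "roll": 0, "grip": 5}, {"delta_pos": [-3.8, 0, -6.4], "roll": 0, "grip": 5}, {"delta_pos": [-4.1, 0, -6.1], "roll": 0, "grip": 5}]'

```text
time: 9.9
position: [585.8, 138.0, 187.3]
orientation: [-2.179, 2.261, -0.002]
contact_force: [5.0, -0.8, -2.7]
width: 0.161
finger_force: 12.0
```

Call:
servo_tool --steps '[{"delta_pos": [-4.5, 0, -5.9], "roll": 0, "grip": 5}, {"delta_pos": [-4.8, 0, -5.6], "roll": 0, "grip": 5}, {"delta_pos": [-5.2, 0, -5.3], "roll": 0, "grip": 5}, {"delta_pos": [-5.5, 0, -4.9], "roll": 0, "grip": 5}, {"delta_pos": [-5.8, 0, -4.6], "roll": 0, "grip": 5}]'

```text
time: 10.4
position: [586.7, 163.7, 213.5]
orientation: [-2.179, 2.261, -0.002]
contact_force: [5.9, -1.7, -3.1]
width: 0.156
finger_force: 12.0
```

Call:
servo_tool --steps '[{"delta_pos": [-6.0, 0, -4.2], "roll": 0, "grip": 5}, {"delta_pos": [-6.3, 0, -3.9], "roll": 0, "grip": 5}, {"delta_pos": [-6.5, 0, -3.5], "roll": 0, "grip": 5}, {"delta_pos": [-6.7, 0, -3.1], "roll": 0, "grip": 5}, {"delta_pos": [-6.9, 0, -2.7], "roll": 0, "grip": 5}]'

```text
time: 10.9
position: [587.9, 195.9, 230.9]
orientation: [-2.179, 2.261, -0.002]
contact_force: [5.6, -2.2, -1.8]
width: 0.163
finger_force: 12.0
```

```bash
python3 st.py
```

```text
t 10.9 p [587.9 195.9 230.9] yaw -92.12086686971044 tz [ 0. -0. -1.] F [ 5.6 -2.2 -1.8] w 14.221447206104408 11.999525564024225 q [ 0.6  0.4  0.   0.  -1.2 -0.6]
```

The flap is following the arc with low forces, so I'll continue.

Call:
servo_tool --steps '[{"delta_pos": [-7.0, 0, -2.2], "roll": 0, "grip": 5}, {"delta_pos": [-7.2, 0, -1.8], "roll": 0, "grip": 5}, {"delta_pos": [-7.3, 0, -1.4], "roll": 0, "grip": 5}, {"delta_pos": [-7.3, 0, -0.9], "roll": 0, "grip": 5}, {"delta_pos": [-7.4, 0, -0.5], "roll": 0, "grip": 5}]'

```text
time: 11.4
position: [589.2, 231.9, 237.9]
orientation: [-2.179, 2.262, -0.003]
contact_force: [5.3, -2.9, -0.6]
width: 0.158
finger_force: 12.0
```

Call:
servo_tool --steps '[{"delta_pos": [-7.4, 0, 0], "roll": 0, "grip": 5}, {"delta_pos": [-7.4, 0, 0.4], "roll": 0, "grip": 5}, {"delta_pos": [-7.3, 0, 0.9], "roll": 0, "grip": 5}, {"delta_pos": [-7.3, 0, 1.3], "roll": 0, "grip": 5}, {"delta_pos": [-7.2, 0, 1.8], "roll": 0, "grip": 5}]'

```text
time: 11.9
position: [590.6, 268.5, 233.9]
orientation: [-2.179, 2.261, -0.003]
contact_force: [4.2, -3.0, 0.7]
width: 0.161
finger_force: 12.0
```

Call:
servo_tool --steps '[{"delta_pos": [-7.0, 0, 2.2], "roll": 0, "grip": 5}, {"delta_pos": [-6.9, 0, 2.6], "roll": 0, "grip": 5}, {"delta_pos": [-6.7, 0, 3.1], "roll": 0, "grip": 5}, {"delta_pos": [-6.5, 0, 3.5], "roll": 0, "grip": 5}, {"delta_pos": [-6.3, 0, 3.8], "roll": 0, "grip": 5}]'

```text
time: 12.4
position: [591.9, 303.1, 218.0]
orientation: [-2.178, 2.26, -0.001]
contact_force: [5.3, -0.4, 3.1]
width: 0.162
finger_force: 12.0
```

```bash
python3 st.py; python3 -c "
from h import *
c=shot('side');save(c,'s1.png');cv2.imwrite('pics/s1c.png',cv2.resize(c['color'][60:280,150:450,::-1],None,fx=2.4,fy=2.4))"
```

```text
t 12.4 p [591.9 303.1 218. ] yaw -92.10088116829137 tz [ 0.  0. -1.] F [ 5.3 -0.4  3.1] w 14.089750660050058 12.00000451906817 q [ 0.7  0.5  0.1  0.  -1.2 -0.8]
```

View pics/s1c.png

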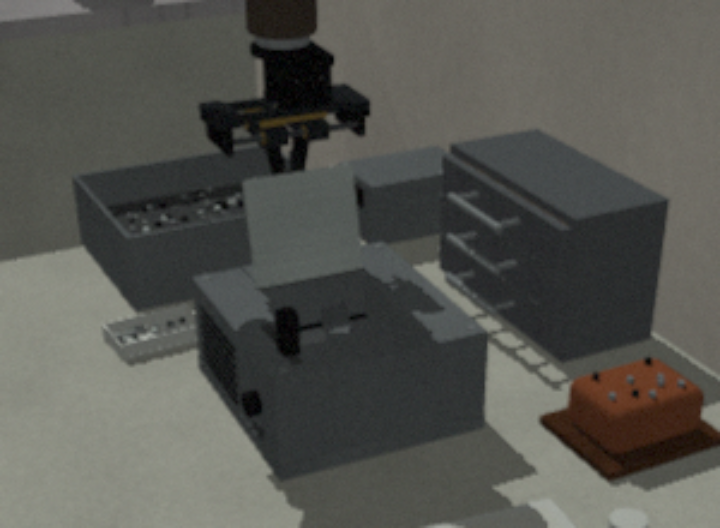

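The side crop shows the flap standing past upright, with the cassette tab in the well near (335,320). I'll release, rise and move over the slot.

Call:
servo_tool --steps '[{"delta_pos": [0, 0, 0], "roll": 0, "grip": 50}, {"delta_pos": [0, 0, 0], "roll": 0, "grip": 50}, {"delta_pos": [0, 0, 0], "roll": 0, "grip": 50}, {"delta_pos": [0, 0, -15], "roll": 0, "grip": 50}, {"delta_pos": [0, 0, -25], "roll": 0, "grip": 50}]'

```text
time: 12.95
position: [589.0, 301.1, 254.4]
orientation: [2.174, -2.257, -0.004]
contact_force: [-0.4, 0.6, -0.4]
width: 0.516
finger_force: 0.0
```

Call:
servo_tool --steps '[{"delta_pos": [0, 0, -35], "roll": 0, "grip": 50}, {"delta_pos": [0, 0, -10], "roll": 0, "grip": 50}, {"delta_pos": [45, 0, 0], "roll": 0, "grip": 50}, {"delta_pos": [45, 0, 0], "roll": 0, "grip": 50}, {"delta_pos": [45, 0, 0], "roll": 0, "grip": 50}]'

```text
time: 13.45
position: [584.7, 165.8, 300.9]
orientation: [2.179, -2.259, -0.003]
contact_force: [0.1, 0.4, -0.1]
width: 0.571
finger_force: 0.0
```

Call:
servo_tool --steps '[{"delta_pos": [0, 0, 0], "roll": 0, "grip": 60}, {"delta_pos": [0, 0, 0], "roll": 0, "grip": 60}, {"delta_pos": [0, 0, 0], "roll": 0, "grip": 60}, {"delta_pos": [0, 0, 0], "roll": 0, "grip": 60}, {"delta_pos": [0, 0, 0], "roll": 0, "grip": 60}]'

```text
time: 13.95
position: [586.0, 168.1, 301.7]
orientation: [2.181, -2.26, -0.001]
contact_force: [0.1, 0.4, -0.1]
width: 0.688
finger_force: 0.0
```

```bash
python3 w.py w2.png; python3 - <<'E'
from h import *
np.set_printoptions(precision=1,suppress=True)
c=shot('top');save(c,'t2.png')
for l,z in [('filter_tab',107),('filter_center',72)]:
    for m in mark_of('top',l)[:2]: print(l,m['p'],m['at'],at_z(c,m['at'],z),at_d(c,m['at']))
print(camera('wrist')['tool_from_camera'])
E
```

```text
t 13.95 p [586.  168.1 301.7] yaw -92.04453385310569 tz [-0. -0. -1.] F [ 0.1  0.4 -0.1] w 59.83251365977608 0.0 q [ 0.5  0.3  0.1 -0.  -1.4 -0.6]
filter_tab 0.57 [324.4 196.8] [586.  164.3 107. ] [585.9 160.5 123.6] d_tool [  3.8  -0.3 194.7]
filter_tab 0.67 [197.5, 216.4] [593.8 177.7 107. ] [599.2 183.3  78.8]
filter_center 0.77 [205.7, 222.5] [585.8 163.9  72. ] [581.8 159.8  94.1]
[[   0.    -1.    -0.3   84.3]
 [   1.     0.    -0.    -1.3]
 [   0.    -0.3    1.  -161.9]
 [   0.     0.     0.     1. ]]
```

View pics/w2.png

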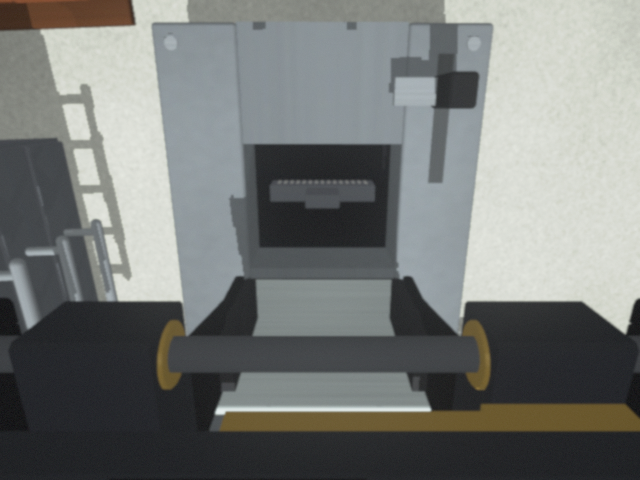

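The wrist view looks into the well. The cassette's top edge is at (322,190) and the tab at (322,200), centred in x, and it comes out at (586,164.5), matching the expected slot.

Call:
servo_tool --steps '[{"delta_pos": [3, 0, 30], "roll": 0, "grip": 56}, {"delta_pos": [0, 0, 40], "roll": 0, "grip": 56}, {"delta_pos": [0, 0, 40], "roll": 0, "grip": 56}, {"delta_pos": [0, 0, 30], "roll": 0, "grip": 56}, {"delta_pos": [0, 0, 20], "roll": 0, "grip": 56}]'

```text
time: 14.85
position: [584.8, 163.4, 139.6]
orientation: [2.177, -2.26, -0.002]
contact_force: [0.2, -1.0, -0.0]
width: 0.641
finger_force: 0.0
```

Call:
servo_tool --steps '[{"delta_pos": [0, 0, 15], "roll": 0, "grip": 56}, {"delta_pos": [0, 0, 15], "roll": 0, "grip": 56}, {"delta_pos": [0, 0, 10], "roll": 0, "grip": 56}, {"delta_pos": [0, 0, 6], "roll": 0, "grip": 56}, {"delta_pos": [0, 0, 0], "roll": 0, "grip": 56}]'

```text
time: 15.35
position: [585.8, 163.9, 95.7]
orientation: [2.179, -2.261, -0.0]
contact_force: [-0.1, -0.1, 0.4]
width: 0.643
finger_force: 0.0
```

Call:
servo_tool --steps '[{"delta_pos": [0, 0, 0], "roll": 0, "grip": 20}, {"delta_pos": [0, 0, 0], "roll": 0, "grip": 20}, {"delta_pos": [0, 0, 0], "roll": 0, "grip": 20}, {"delta_pos": [0, 0, 0], "roll": 0, "grip": 20}, {"delta_pos": [0, 0, 0], "roll": 0, "grip": 20}]' --force 25

```text
time: 15.85
position: [586.4, 164.2, 96.7]
orientation: [-2.179, 2.261, -0.001]
contact_force: [-0.4, -0.4, 0.5]
width: 0.34
finger_force: 25.0
```

```bash
python3 st.py
```

```text
t 15.85 p [586.4 164.2  96.7] yaw -92.11488121555792 tz [ 0.  0. -1.] F [-0.4 -0.4  0.5] w 29.55956559547546 24.983509455341846 q [ 0.5  0.5 -0.2  0.  -0.9 -0.6]
```

Call:
servo_tool --steps '[{"delta_pos": [0, 0, -6], "roll": 0, "grip": 20}, {"delta_pos": [0, 0, -10], "roll": 0, "grip": 20}, {"delta_pos": [0, 0, -12], "roll": 0, "grip": 20}, {"delta_pos": [0, 0, -14], "roll": 0, "grip": 20}, {"delta_pos": [0, 0, -16], "roll": 0, "grip": 20}]'

```text
time: 16.35
position: [586.0, 164.1, 155.6]
orientation: [-2.18, 2.262, -0.0]
contact_force: [-0.7, 0.4, -1.4]
width: 0.339
finger_force: 25.0
```

Call:
servo_tool --steps '[{"delta_pos": [0, 0, -20], "roll": 0, "grip": 20}, {"delta_pos": [0, 0, -25], "roll": 0, "grip": 20}, {"delta_pos": [0, 0, -25], "roll": 0, "grip": 20}, {"delta_pos": [0, 0, -25], "roll": 0, "grip": 20}, {"delta_pos": [0, 0, -25], "roll": 0, "grip": 20}]'

```text
time: 16.85
position: [585.8, 163.9, 276.6]
orientation: [-2.179, 2.261, -0.0]
contact_force: [0.9, 0.6, -1.8]
width: 0.341
finger_force: 25.0
```

Call:
servo_tool --steps '[{"delta_pos": [0, 0, -15], "roll": 0, "grip": 20}, {"delta_pos": [0, 0, 0], "roll": 0, "grip": 20}, {"delta_pos": [0, 0, 0], "roll": 0, "grip": 20}, {"delta_pos": [0, 0, 0], "roll": 0, "grip": 20}, {"delta_pos": [0, 0, 0], "roll": 0, "grip": 20}]'

```text
time: 17.35
position: [585.5, 163.9, 287.9]
orientation: [2.178, -2.26, -0.001]
contact_force: [0.8, 0.7, -1.8]
width: 0.341
finger_force: 25.0
```

```bash
python3 st.py; python3 -c "
from h import *
c=shot('side');cv2.imwrite('pics/s2c.png',cv2.resize(c['color'][60:280,150:450,::-1],None,fx=2.4,fy=2.4))"
```

```text
t 17.35 p [585.5 163.9 287.9] yaw -92.12411942753661 tz [-0. -0. -1.] F [ 0.8  0.7 -1.8] w 29.707049806306163 24.986660555005074 q [ 0.5  0.3  0.1 -0.  -1.3 -0.6]
```

View pics/s2c.png

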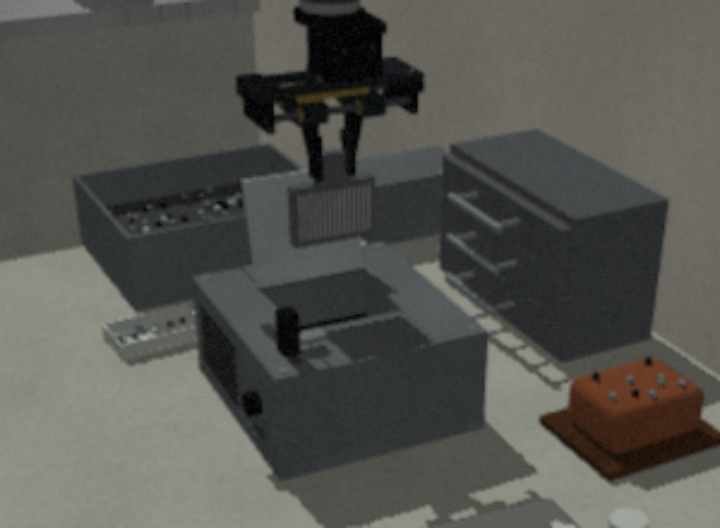

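The cassette hangs upright from the tab at (332,210), clear of the well. I'll refine the panel centre before carrying it over.

```bash
python3 - <<'E'
from h import *
c=shot('top');z=c['range_z'];v,u=np.mgrid[:480,:640]
P=np.stack([(u-c['cx'])/c['fx']*z,(v-c['cy'])/c['fy']*z,z],-1)@c['c2w'][:3,:3].T+c['c2w'][:3,3]
g=c['color'].min(-1).astype(float)
m=((P[...,2]>12)&(P[...,2]<27)&(abs(P[...,0]-600)<115)&(abs(P[...,1]+222)<115)).astype(np.uint8)
m=cv2.morphologyEx(m,cv2.MORPH_OPEN,np.ones((15,15),np.uint8))
n,l,st,ce=cv2.connectedComponentsWithStats(m);k=1+st[1:,4].argmax()
q=P[l==k];print(st[k],cv2.minAreaRect(q[:,:2].astype(np.float32)),np.median(q,0))
E
```

```text
Traceback (most recent call last):
ValueError: attempt to get argmax of an empty sequence
```

```bash
python3 - <<'E'
from h import *
im=cv2.imread('pics/top0.png');g=im.min(-1)[180:280,310:420]
print(g[45,::6])
from bench import camera
c=shot('top')
m=(g>np.percentile(g,70)).astype(np.uint8)
t,m=cv2.threshold(cv2.GaussianBlur(g,(3,3),0),0,255,cv2.THRESH_OTSU)
t,_=cv2.threshold(g[g>t].reshape(-1,1),0,255,cv2.THRESH_OTSU)
m=cv2.morphologyEx((cv2.GaussianBlur(g,(3,3),0)>t).astype(np.uint8),cv2.MORPH_OPEN,np.ones((9,9),np.uint8))
n,l,st,ce=cv2.connectedComponentsWithStats(m);k=1+st[1:,4].argmax()
r=cv2.minAreaRect(np.argwhere(l==k)[:,::-1].astype(np.float32)+np.float32([310,180]))
print(t,st[k],r,at_z(c,r[0],19))
E
```

```text
[135 132 130 131 158 157 156 156 156 155 156 155 155 156  78 132  92  71
  72]
144.0 [  19   13   66   65 3648] ((361.8923034667969, 224.86155700683594), (61.76929473876953, 60.52894592285156), 7.125016689300537) [ 598.95477128 -222.17182673   19.        ]
```

Call:
servo_tool --steps '[{"delta_pos": [15, -1, 0], "roll": 0, "grip": 20}, {"delta_pos": [25, -2, 0], "roll": 0, "grip": 20}, {"delta_pos": [30, -2, 0], "roll": 0, "grip": 20}, {"delta_pos": [30, -2, 0], "roll": 0, "grip": 20}, {"delta_pos": [30, -2, 0], "roll": 0, "grip": 20}]'

```text
time: 18.0
position: [589.9, 32.0, 289.2]
orientation: [2.18, -2.262, 0.0]
contact_force: [0.6, 0.0, -0.8]
width: 0.34
finger_force: 25.0
```

Call:
servo_tool --steps '[{"delta_pos": [30, -2, 0], "roll": 0, "grip": 20}, {"delta_pos": [30, -2, 0], "roll": 0, "grip": 20}, {"delta_pos": [30, -2, 0], "roll": 0, "grip": 20}, {"delta_pos": [30, -2, 0], "roll": 0, "grip": 20}, {"delta_pos": [30, -2, 0], "roll": 0, "grip": 20}]'

```text
time: 18.5
position: [594.1, -118.5, 289.3]
orientation: [2.179, -2.262, -0.0]
contact_force: [-0.3, -0.4, -1.8]
width: 0.341
finger_force: 25.0
```

Call:
servo_tool --steps '[{"delta_pos": [30, -2, 0], "roll": 0, "grip": 20}, {"delta_pos": [30, -2, 0], "roll": 0, "grip": 20}, {"delta_pos": [25, -2, 10], "roll": 0, "grip": 20}, {"delta_pos": [15, -2, 15], "roll": 0, "grip": 20}, {"delta_pos": [5, -1, 15], "roll": 0, "grip": 20}]'

```text
time: 19.0
position: [599.1, -223.6, 247.8]
orientation: [2.177, -2.264, -0.001]
contact_force: [0.0, -0.5, -1.2]
width: 0.343
finger_force: 25.0
```

Call:
servo_tool --steps '[{"delta_pos": [0, 0, 15], "roll": 0, "grip": 20}, {"delta_pos": [0, 0, 15], "roll": 0, "grip": 20}, {"delta_pos": [0, 0, 12], "roll": 0, "grip": 20}, {"delta_pos": [0, 0, 8], "roll": 0, "grip": 20}, {"delta_pos": [0, 0, 2], "roll": 0, "grip": 20}]'

```text
time: 19.5
position: [599.2, -221.5, 195.9]
orientation: [2.179, -2.261, -0.003]
contact_force: [-0.2, -1.2, -1.6]
width: 0.341
finger_force: 25.0
```

```bash
python3 st.py; python3 - <<'E'
from h import *
np.set_printoptions(precision=1,suppress=True)
c=shot('side');save(c,'s3.png')
z=c['range_z'];v,u=np.mgrid[:480,:640]
P=np.stack([(u-c['cx'])/c['fx']*z,(v-c['cy'])/c['fy']*z,z],-1)@c['c2w'][:3,:3].T+c['c2w'][:3,3]
m=(z>0)&(abs(P[...,0]-599)<75)&(abs(P[...,1]+222)<30)&(P[...,2]>60)&(P[...,2]<300)
q=P[m];print(len(q),np.percentile(q,[1,50,99],axis=0))
lo=q[q[:,2]<175];print('plate',np.percentile(lo,[1,50,99],axis=0))
E
```

```text
t 19.5 p [ 599.2 -221.5  195.9] yaw -92.11089004023431 tz [-0.  0. -1.] F [-0.2 -1.2 -1.6] w 29.707327302100875 24.986542055848986 q [-0.1  0.4  0.  -0.  -1.2  0.1]
2116 [[ 539.9 -251.3  121. ]
 [ 592.1 -227.4  188.9]
 [ 646.5 -199.3  299.4]]
plate [[ 547.8 -231.5  119.9]
 [ 592.6 -227.3  147.8]
 [ 646.6 -212.6  174.3]]
```

View pics/s3.png

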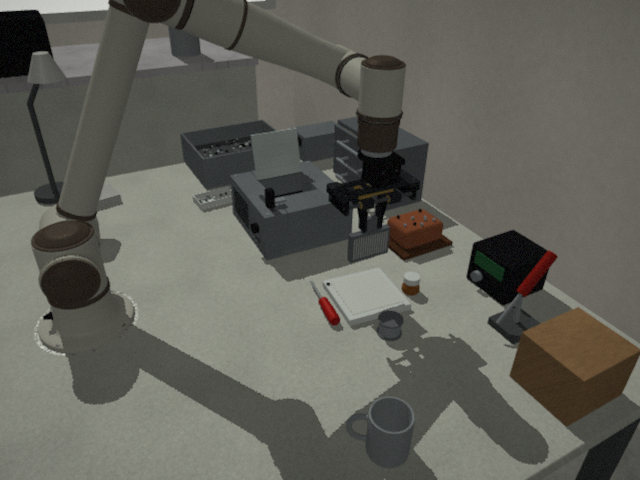

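The side view shows the flap open and the cassette upright at (368,243) over the panel, with its lower edge at z≈119 and its centre near (598,-221). The bystanders haven't moved. I'll let it settle and hand in.

Call:
servo_tool --steps '[{"delta_pos": [0, 0, 0], "roll": 0, "grip": 20}, {"delta_pos": [0, 0, 0], "roll": 0, "grip": 20}, {"delta_pos": [0, 0, 0], "roll": 0, "grip": 20}, {"delta_pos": [0, 0, 0], "roll": 0, "grip": 20}, {"delta_pos": [0, 0, 0], "roll": 0, "grip": 20}]'

```text
time: 20.05
position: [599.8, -221.7, 197.5]
orientation: [-2.18, 2.262, -0.001]
contact_force: [0.0, 1.3, -0.8]
width: 0.34
finger_force: 25.0
```

```bash
python3 -c "
from st import *
print(env.close_job())"
```

```text
t 20.05 p [ 599.8 -221.7  197.5] yaw -92.12080955680527 tz [ 0. -0. -1.] F [ 0.   1.3 -0.8] w 29.53963263191459 24.98661192599684 q [-0.1  0.4  0.  -0.  -1.2  0.1]
the job is handed in; nothing more can be done
None
```

The job is handed in at about 20 s: latch at its end stop, flap left open past upright, and the cassette held still and upright over the middle of the light panel, its lower edge about 10 cm above it; the judge's result was not shown.

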